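Open the child-safe laundry tablet box

TASK

Open the child-safe laundry tablet box on the shelf for the next wash: with a fingertip press its spring catch bar right down and hold it down while pushing the lid by its upright lip past the catch, then push the lid on until it is fully open and the catch has sprung back up behind it, and take the hand away. Nothing is to be picked up: the box stays flat on the shelf about where it stands, and the spray bottle, vase and dustpan are left alone.

Things in the scene. Friction and masses are not known exactly. Their poses are not given: they have to be found in the camera images.
- tablet_box: White plastic box of laundry tablets, loose, about 2.2 kg: 190 mm (x) by 320 mm (y), deck at z = 110 mm; origin at the centre of its underside, z up, -x side roughly towards the robot. A grey lid covers the -y half of the top and slides towards +y over the fixed +y half. A grey spring catch bar runs along the -x edge; a stop on it stands in front of the lid. Rail on the +x edge, 123 mm high
- catch_top (a point): Centre of the catch bar's top: box frame x = -79.5, y = -20, z = 132 mm while up; axes as the box. The bar is 21 mm wide (x), 80 mm long (box y = -60 to +20); a fingertip may press it anywhere and slide along it. It goes straight down 10 mm against a spring (about 3 N at first, 7 N fully down); fully down its top, at z = 122 mm, is still 4 mm above the lid's top face and 7 mm above the collar round it
- catch (a joint): Depth of the catch bar, m: 0 = up, 0.010 = fully down. Its stop lets the lid pass only when the bar is deeper than 0.006. Once the lid lies over the stop (lid at 0.012 or more) the lid itself keeps the bar at about 0.006; with the lid at 0.124 or more the bar can spring back up to 0 behind the lid's front strip and holds the lid open
- lid_wing (a point): Middle of the face to push, at the near end of the lid's lip; moves with the lid, axes as the box; lid shut: box frame x = -78.5, y = -10, z = 144 mm. The lip is upright, 10 mm thick (y) on the leading edge; its near end is a wing over the catch bar (x -93 to -62, z 136 to 152 mm). The point is on its -y face: a finger pressing the bar just behind it and moving to box +y pushes the lid
- lid (a joint): How far the lid has slid open towards box +y, m: 0 = shut, 0.002 = against the stop of the raised catch, 0.135 = end stop, fully open. It slides with about 2 N of friction. The lid's top face is at box z = 118 mm
- spray_bottle: Peach spray bottle with white trigger head, 80 mm across, 234 mm tall, loose, standing; origin at the centre of its underside, z up
- vase: Grey ceramic vase-shaped container, 104 mm across, 160 mm tall, loose, standing; origin at the centre of its underside, z up
- dustpan: Black plastic dustpan lying flat, loose, about 215 mm wide (its y) by 313 mm long with the handle towards its -x, 62 mm tall; origin on its underside 60 mm from the middle of the pan's floor towards the handle, z up
Not all that is in view belongs to the job. Leave any purple look-alike of the spray_bottle alone.

How it is judged:
By the outcome, as a careful person would: the job done as asked, in the order asked, and still so for the second after the job is handed in, with the robot touching nothing.
It also fails if it takes over 40 s, if anything falls off the work surface, if the arm or the gripper's body presses on something with over 40 N, if the wrist force passes 120 N, or if a joint passes its speed limit or range.

ROBOT

A 6-joint arm with a two-finger parallel gripper is mounted at the origin on the work surface. World frame = base frame: x ahead of the robot, y to its left, z up, the work surface at z = 0. Lengths are in m, angles in degrees, forces in N, time in s.
With the tool pointing down it reaches from about 0.4 to 0.825 m from the base axis. Payload 7 kg.
Tool frame: the origin (TCP) lies midway between the tips of the shut fingers; the grasp point (between the pads) lies 19 mm behind it; z points along the fingers, y is the direction in which the jaws open and shut (so a half turn about z gives the same grasp; the last joint's range is limited). The gripper opens to 88 mm and grips with 3 to 60 N. Pads are 19 mm wide; open, the fingers measure 130 mm over their backs; the gripper's body (78 mm by 193 mm) begins 47 mm behind the grasp point.
Start: joints at [86.809, 20.546, 0.682, 0, -70.136, -16.507], TCP at [0.228, 0.635, 0.227] pointing down, gripper open.
Joint ranges: [-176.03, 176.03], [-82.01, 121.73], [-58.28, 71.71], [-173.87, 95.51], [-174.79, -0.11], [-173.66, 173.66]. Speed limits (degrees/s): [136.94, 136.94, 172.46, 180, 180, 180].

INTERFACE

Orientations are given as [roll, pitch, yaw] about the fixed x, y, z axes, in that order (R = Rz(yaw) Ry(pitch) Rx(roll)).
In Python, from plant import r gives the robot as it stands.
- The arm moves only by the tool carry_out, never from a script. Its argument "motion" is one flat list of numbers, 7 for each row, row after row: the turn, a rotation vector about the tool's x, y, z in degrees, then the shift along the tool's x, y, z in cm, then the finger opening in cm, from 0 to 8.76. A call has 1 to 20 rows; each row shifts and turns the commanded pose from where the row before left it, along the tool's axes as they then stand; what a row does not reach is not made up. A row lasts 1/12 s, in which the tool goes at most 41.7 mm and 7.16 degrees, less where a joint would pass 70% of its speed; a pose out of reach is approached as far as the arm can. A call is refused whole if a number of a shift passes 4.17 or a number of a turn 7.16, either way. A call with a gripper value outside its range is refused whole. The fingers move at their own pace and stop on an object; "grip_force" is the grip in N (left out, the last holds). Time passes only in rows, so rows that do not move let the fingers close. It gives the time, the measured TCP pose, the force and the opening at its end, in the units of the state.
- r.get_state(): the state, without advancing time (a new reading comes with each control period).
- r.capture(name): name is "scene" or "top" or "wrist"; returns a dict with "pixels" (480x640x3 uint8, red, green, blue), "K" (3x3 intrinsics, pixels), "R" (3x3) and "t" (3): a world point X has camera coordinates R X + t. Camera axes: x right, y down, z forward; pixel columns grow to the right and rows downward; lengths in m; the calibration is good to about 2 mm. A picture is of the moment at which its call begins. There is no depth.
- r.close_job(): hands the job in, once; it reports no verdict.
The state is a dict: "time_s": time; "joints": joint angles; "qd": joint speeds; "joint_torque": joint torques, N m; "tcp_pos": TCP position; "eef_rot": TCP orientation; "contact_force": force on the tool from outside, world axes, zero at the start; "moment": the same for the moment, N m; "gripper_width": finger opening in m.
Only numpy, scipy, OpenCV 4.12 (cv2) and the standard library are available. Lean on these libraries where they do the work, as an engineer would, in place of code of your own. Each camera call takes 0.05 s, during which the arm holds its last target. There are 200 camera calls.

## Working session

There is one attempt and no reset: what is moved stays moved. The work goes in short steps, Python scripts to look and compute and a tool call to move; the robot and the scene stay as the last step left them, time stands still between calls to the robot, and variables do not carry over. Pictures are saved under pics/ and viewed, about 8 in all and at most 12, crops included, and the job is handed in when it is done.

Besides the shell and the picture viewer there is one more tool, called after "Emit:" as a command line: name --argument value ..., lists and objects as JSON in quotes. carry_out: Moves the arm, as the interface text tells. Its arguments: {"type":"object","properties":{"motion":{"type":"array"},"grip_force":{"type":"number"}},"required":["motion"]}

```bash
mkdir -p pics; cat > h.py <<'E'
import numpy as np, cv2
from plant import r
def ray(c,u,v,z):
    K,R,t=(np.array(c[k]) for k in("K","R","t"))
    d=R.T@np.linalg.solve(K,[u,v,1]); o=-R.T@t
    return o+d*(z-o[2])/d[2]
def proj(c,X):
    K,R,t=(np.array(c[k]) for k in("K","R","t"))
    p=K@(R@np.array(X)+t); return p[:2]/p[2]
def save(c,n,crop=None,s=1):
    im=c["pixels"][:,:,::-1]
    if crop: im=im[crop[1]:crop[3],crop[0]:crop[2]]
    cv2.imwrite("pics/"+n,cv2.resize(im,None,fx=s,fy=s,interpolation=cv2.INTER_CUBIC))
E
python3 - <<'E'
from h import *
import pickle
s=r.get_state();print(s)
for n in("scene","top"):
    c=r.capture(n);save(c,n+".png");pickle.dump(dict(c),open(n+".pkl","wb"));print(n,-np.array(c["R"]).T@c["t"])
E
```

```text
{'time_s': 0.0, 'joints': array([ 8.68082953e+01,  2.05919979e+01,  6.31478762e-01, -2.13350612e-02,
       -7.01359409e+01, -1.65062849e+01]), 'qd': array([ 0.1532183 ,  0.07905202,  0.04766565, -0.01731772,  0.05012095,
       -0.09265421]), 'joint_torque': array([ 1.10813248e-04, -5.82710302e+01,  2.93079096e+01,  6.99776977e+00,
        7.21077886e-03, -1.57907593e-04]), 'tcp_pos': array([0.22737541, 0.63500455, 0.22559509]), 'eef_rot': array([ 1.79901816e+02, -8.17963679e-03, -1.97052489e+01]), 'contact_force': array([-0.36972618,  0.01502695,  0.29925991]), 'moment': array([ 0.05625115, -0.02715732,  0.006314  ]), 'gripper_width': 0.08765795060469536}
scene [ 1.3526865  -0.01141177  0.98127082]
top [ 0.39358923 -0.00585018  1.40775538]
```

View pics/top.png

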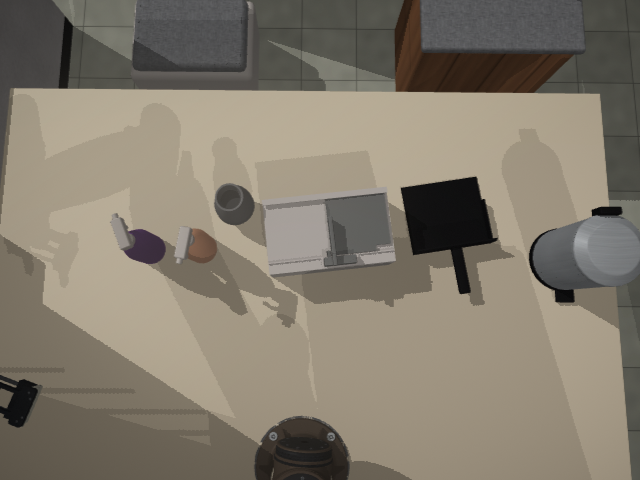

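View pics/scene.png

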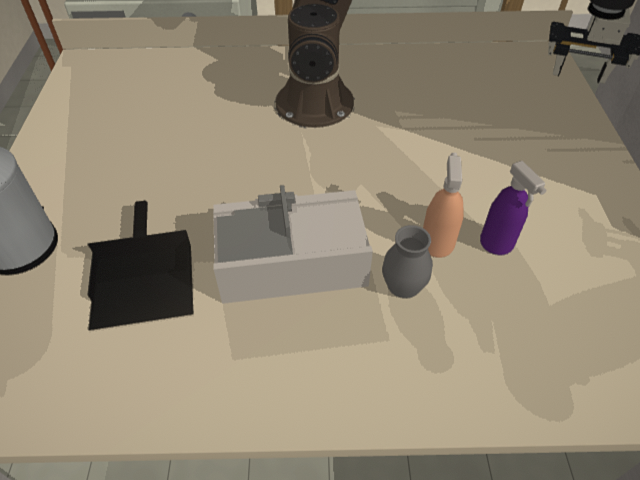

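The top view shows the box at about px 264–395 × 188–276, with the grey lid on the right (−y) and the catch and wing near (340,258). The dustpan is to its right, with the vase (235,203) and peach bottle (195,245) to its left. The scene view agrees. I'll zoom in once to pick out the edges.

```bash
python3 - <<'E'
from h import *
import pickle
c=pickle.load(open("top.pkl","rb"));save(c,"topz.png",(255,180,405,285),5)
E
```

```text
(no output)
```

View pics/topz.png

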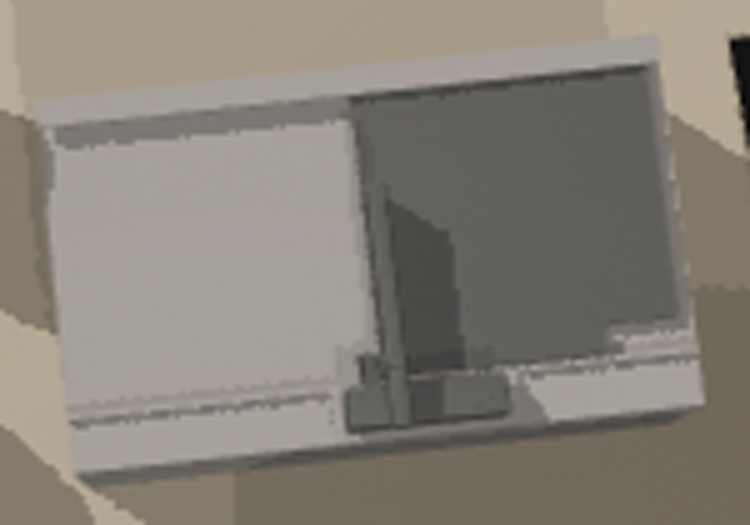

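The crop shows the far rail's outer edge running from (38,100) to (660,37) and the near top edge from (78,472) to (704,405). The catch bar spans x 345–510 at y ≈ 375–430, and the lip's wing is at about (398,400).

```bash
python3 - <<'E'
from h import *
import pickle
c=pickle.load(open("top.pkl","rb"))
f=lambda p,z: ray(c,255+p[0]/5-.4,180+p[1]/5-.4,z)
A,B=f((38,100),.123),f((660,37),.123);C,D=f((78,472),.115),f((704,405),.115)
for P in(A,B,C,D):print(P)
print(np.linalg.norm(A-B),np.linalg.norm(C-D),np.linalg.norm((A-C)[:2]),np.linalg.norm((B-D)[:2]))
ang=lambda v:np.degrees(np.arctan2(-v[0],v[1]))
print(ang(A-B),ang(C-D))
yaw=np.radians((ang(A-B)+ang(C-D))/2);o=(A+B+C+D)/4
W=lambda x,y,z:np.array([o[0]+np.cos(yaw)*x-np.sin(yaw)*y,o[1]+np.sin(yaw)*x+np.cos(yaw)*y,z])
print(o,np.degrees(yaw))
for n,q in dict(bar0=(-79.5,-60,132),bar1=(-79.5,20,132),wing=(-78.5,-10,152),lipend=(-93,-10,152)).items():
    w=W(*np.array(q)/1000);p=proj(c,w);print(n,w,(p-[255,180]+.4)*5)
print("bottle,vase",ray(c,203,246,.15),ray(c,233,200,.16))
w=W(-.0795,-.035,.2);print(w)
E
```

```text
[0.66982224 0.10742819 0.123     ]
[ 0.70575497 -0.20865602  0.123     ]
[0.48211832 0.0838776  0.115     ]
[ 0.51867584 -0.22934133  0.115     ]
0.3181200882237734 0.3153451329787818 0.1891755573129026 0.18821923422257347
6.485590042597592 6.657187909156026
[ 0.59409284 -0.06167289  0.119     ] 6.571388975876809
bar0 [ 0.52198162 -0.13037676  0.132     ] [509.97862468 393.17106583]
bar1 [ 0.51282633 -0.05090236  0.132     ] [349.42665884 410.07274364]
wing [ 0.517253   -0.08059082  0.152     ] [411.85558793 397.78266192]
lipend [ 0.50284826 -0.08225021  0.152     ] [415.24888631 427.33302762]
bottle,vase [0.54660296 0.24729186 0.15      ] [0.66014487 0.17602375 0.16      ]
[ 0.51912059 -0.10554101  0.2       ]
```

Sizes come out right (318/315 × 189 mm), and the predicted bar ends match the picture. I'll rise with the fingers closing, turn to the box yaw, then cross over.

Emit:
carry_out --motion '[0,0,-6.57,0,0,-3,0,0,0,-6.57,0,0,-3,0,0,0,-6.57,0,0,-3,0,0,0,-6.57,0,0,-3,0,0,0,0,0,0,0,0]' --grip_force 20

```text
time_s: 0.52
tcp_pos: [0.2286, 0.6372, 0.3535]
eef_rot: [-179.5, -0.2, 7.0]
contact_force: [0.4, -0.7, 1.6]
gripper_width: 0.0601
```

Emit:
carry_out --motion '[0,0,0,1.02,3.85,0,0,0,0,0,1.02,3.85,0,0,0,0,0,1.02,3.85,0,0,0,0,0,1.02,3.85,0,0,0,0,0,1.02,3.85,0,0,0,0,0,1.02,3.85,0,0,0,0,0,1.02,3.85,0,0,0,0,0,1.02,3.85,0,0,0,0,0,1.02,3.85,0,0,0,0,0,1.02,3.85,0,0,0,0,0,1.02,3.85,0,0,0,0,0,1.02,3.85,0,0,0,0,0,1.02,3.85,0,0,0,0,0,1.02,3.85,0,0,0,0,0,1.02,3.85,0,0,0,0,0,1.02,3.85,0,0,0,0,0,1.02,3.85,0,0,0,0,0,1.02,3.85,0,0,0,0,0,1.02,3.85,0,0,0,0,0,1.02,3.85,0,0]'

```text
time_s: 2.18
tcp_pos: [0.5185, -0.1082, 0.3463]
eef_rot: [-180.0, 0.0, 6.5]
contact_force: [0.7, 1.1, 0.6]
gripper_width: -0.0001
```

Emit:
carry_out --motion '[0,0,0,0,0,0,0,0,0,0,0,0,0,0,0,0,0,0,0,0,0]'

```text
time_s: 2.43
tcp_pos: [0.5181, -0.1063, 0.3459]
eef_rot: [-180.0, 0.1, 6.5]
contact_force: [-0.5, 0.3, -0.3]
gripper_width: 0.0004
```

Emit:
carry_out --motion '[0,0,0,0,0,3,0,0,0,0,0,0,3,0,0,0,0,0,0,3,0,0,0,0,0,0,3,0,0,0,0,0,0,3,0,0,0,0,0,0,3,0,0,0,0,0,0,0,0,0,0,0,0,0,0,0]'

```text
time_s: 3.1
tcp_pos: [0.5177, -0.105, 0.1663]
eef_rot: [180.0, 0.1, 6.7]
contact_force: [1.0, -0.0, 0.7]
gripper_width: 0.0006
```

```bash
python3 - <<'E'
from h import *
s=r.get_state();print(s['tcp_pos'],s['eef_rot'])
w=r.capture("wrist");c=r.capture("scene")
t=s['tcp_pos']
a=w["pixels"];b=cv2.resize(c["pixels"][150:310,200:400],(640,512),interpolation=cv2.INTER_CUBIC)
cv2.imwrite("pics/a.png",cv2.resize(a,(640,480))[:,:,::-1]);cv2.imwrite("pics/b.png",b[:,:,::-1])
for X in(t,[.5151,-.0975,.122],[.5173,-.0806,.144]):print(proj(w,X),(proj(c,X)-[200,150])*3.2)
E
```

```text
[ 0.51768441 -0.1050407   0.1663203 ] [1.79980343e+02 1.45828479e-01 6.69827151e+00]
[317.59467005 295.56918787] [218.34041815 109.50161121]
[305.36047339 267.4231837 ] [234.18312264 152.67315636]
[274.57216553 274.37877098] [256.72738746 131.96111605]
```

View pics/a.png

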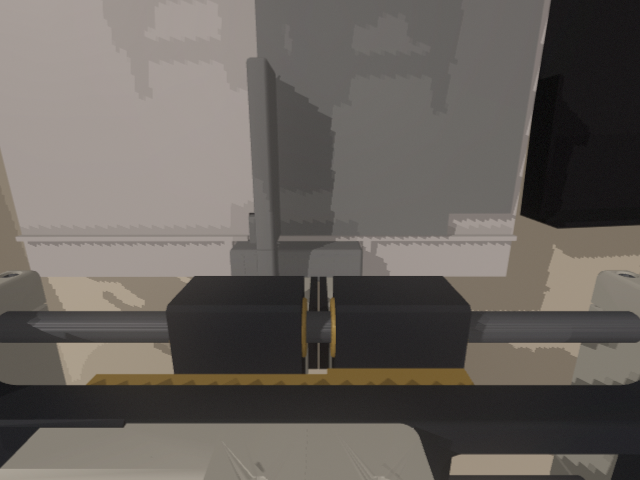

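View pics/b.png

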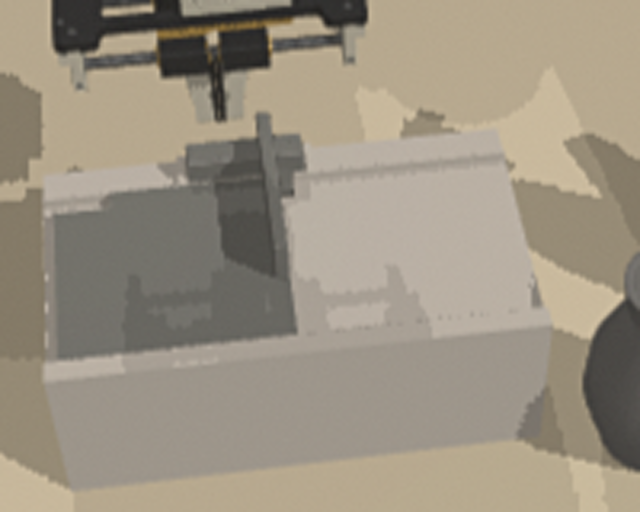

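The wrist view shows the bar at about (232–362, 240–285), next to the fingers at (318,290). In the scene view the fingertip is at (220,118), in the −y direction from the wing at (265,118). Both agree with the projections. The TCP is at box (−81, −34), so I'll lower onto the bar.

Emit:
carry_out --motion '[0,0,0,0.1,0,1,0,0,0,0,0,0,1,0,0,0,0,0,0,1,0,0,0,0,0,0,0.5,0,0,0,0,0,0,0.3,0,0,0,0,0,0,0,0,0,0,0,0,0,0,0]'

```text
time_s: 3.78
tcp_pos: [0.5191, -0.106, 0.1286]
eef_rot: [-180.0, 0.1, 6.6]
contact_force: [-3.4, 1.7, 4.7]
gripper_width: 0.0002
```

Emit:
carry_out --motion '[0,0,0,0,0,0.3,0,0,0,0,0,0,0.3,0,0,0,0,0,0,0,0,0,0,0,0,0,0,0,0,0,0,0,0,0,0]'

```text
time_s: 4.2
tcp_pos: [0.5193, -0.1061, 0.1233]
eef_rot: [180.0, -0.0, 6.6]
contact_force: [-3.4, 1.6, 6.9]
gripper_width: 0.0005
```

Emit:
carry_out --motion '[0,0,0,0,0,0.25,0,0,0,0,0,0,0,0,0,0,0,0,0,0,0]'

```text
time_s: 4.45
tcp_pos: [0.5194, -0.1062, 0.1221]
eef_rot: [180.0, -0.0, 6.6]
contact_force: [-8.3, 3.1, 17.5]
gripper_width: 0.0006
```

Emit:
carry_out --motion '[0,0,0,0,-0.5,0,0,0,0,0,0,-0.5,0,0,0,0,0,0,-0.5,0,0,0,0,0,0,0,0,0]'

```text
time_s: 4.78
tcp_pos: [0.5191, -0.0921, 0.1222]
eef_rot: [179.8, -0.2, 6.6]
contact_force: [-1.4, -5.5, 11.9]
gripper_width: 0.0003
```

Emit:
carry_out --motion '[0,0,0,0,-0.5,0,0,0,0,0,0,-0.5,0,0,0,0,0,0,-0.5,0,0,0,0,0,0,0,0,0]'

```text
time_s: 5.12
tcp_pos: [0.5175, -0.0773, 0.1222]
eef_rot: [179.8, -0.2, 6.6]
contact_force: [-1.0, -6.7, 10.3]
gripper_width: 0.0003
```

Emit:
carry_out --motion '[0,0,0,0,-0.5,0,0,0,0,0,0,-0.5,0,0,0,0,0,0,-0.2,0,0,0,0,0,0,0,0,0]'

```text
time_s: 5.45
tcp_pos: [0.5161, -0.0655, 0.1222]
eef_rot: [179.8, -0.2, 6.6]
contact_force: [-0.3, -6.6, 11.8]
gripper_width: 0.0005
```

```bash
python3 - <<'E'
from h import *
c=r.capture("scene");s=r.get_state();print(s['tcp_pos'],s['contact_force'])
save(c,"c.png",(200,150,400,310),3.2)
E
```

```text
[ 0.51618784 -0.06552106  0.12214701] [-0.56327001 -6.08805545 11.04081733]
```

View pics/c.png

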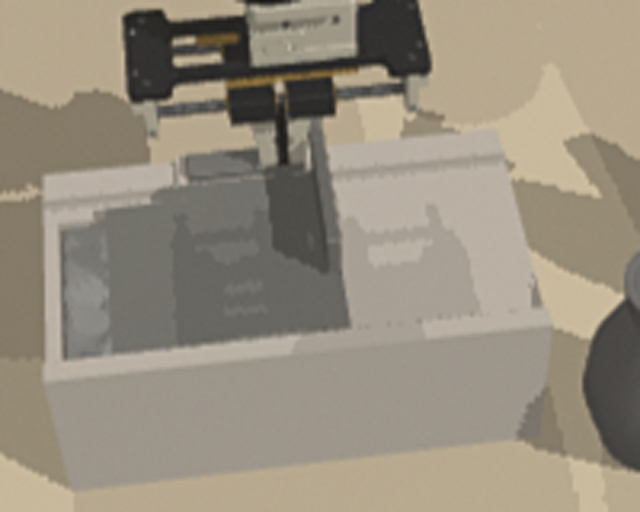

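The box hasn't moved. The lid is about 30 mm open with its lip at about (325,200), so it lies past the stop. I'll ease off the bar and push on.

Emit:
carry_out --motion '[0,0,0,0,0,-0.5,0,0,0,0,0,0,-0.4,0,0,0,0,0,0,0,0]'

```text
time_s: 5.75
tcp_pos: [0.5152, -0.0642, 0.1299]
eef_rot: [-180.0, -0.1, 6.6]
contact_force: [0.6, -1.0, 0.2]
gripper_width: 0.0004
```

Emit:
carry_out --motion '[0,0,0,0,-0.7,0,0,0,0,0,0,-0.7,0,0,0,0,0,0,-0.7,0,0,0,0,0,0,-0.7,0,0,0,0,0,0,-0.7,0,0,0,0,0,0,-0.7,0,0,0,0,0,0,-0.7,0,0,0,0,0,0,-0.7,0,0,0,0,0,0,-0.7,0,0,0,0,0,0,-0.7,0,0,0,0,0,0,-0.7,0,0,0,0,0,0,-0.7,0,0,0,0,0,0,0,0,0,0,0,0,0,0,0,0]'

```text
time_s: 6.92
tcp_pos: [0.5048, 0.0195, 0.1289]
eef_rot: [-180.0, 0.0, 6.6]
contact_force: [-0.5, -0.4, -0.4]
gripper_width: -0.0
```

Emit:
carry_out --motion '[0,0,0,0,-0.4,0,0,0,0,0,0,-0.4,0,0,0,0,0,0,-0.3,0,0,0,0,0,0,0,0,0]'

```text
time_s: 7.25
tcp_pos: [0.5035, 0.0307, 0.1288]
eef_rot: [-180.0, 0.0, 6.6]
contact_force: [0.7, -0.0, -0.2]
gripper_width: 0.0003
```

Emit:
carry_out --motion '[0,0,0,0,-0.2,0,0,0,0,0,0,-0.2,0,0,0,0,0,0,0,0,0]'

```text
time_s: 7.5
tcp_pos: [0.5031, 0.0345, 0.1289]
eef_rot: [-180.0, 0.0, 6.6]
contact_force: [0.1, -0.2, -0.2]
gripper_width: 0.0006
```

```bash
python3 - <<'E'
from h import *
c=r.capture("scene");s=r.get_state();print(s['tcp_pos'],s['contact_force'])
save(c,"d.png",(200,150,400,310),3.2)
E
```

```text
[0.50314668 0.03439299 0.12895293] [-0.37180872  0.02030544  0.32295449]
```

View pics/d.png

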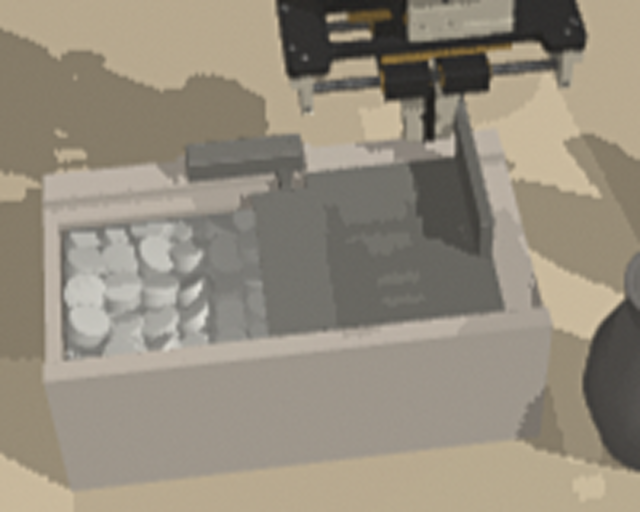

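The catch bar looks raised again at (245,155), and the lid is nearly at its end with its lip at about (465,140). I'll push gently to feel the end stop.

Emit:
carry_out --motion '[0,0,0,0,-0.2,0,0,0,0,0,0,-0.2,0,0,0,0,0,0,-0.2,0,0,0,0,0,0,0,0,0]'

```text
time_s: 7.88
tcp_pos: [0.5027, 0.0387, 0.129]
eef_rot: [179.9, 0.0, 6.6]
contact_force: [4.7, -9.6, -1.7]
gripper_width: 0.0004
```

Emit:
carry_out --motion '[0,0,0,0,-0.15,0,0,0,0,0,0,0,0,0]'

```text
time_s: 8.05
tcp_pos: [0.5026, 0.0399, 0.129]
eef_rot: [179.8, 0.0, 6.6]
contact_force: [4.7, -10.7, -3.0]
gripper_width: 0.0006
```

Force rises to about 10 N, so the lid is on its end stop. I'll back off and lift away.

Emit:
carry_out --motion '[0,0,0,0,0.5,0,0,0,0,0,0,1,0,0,0,0,0,0,1,0,0,0,0,0,0,0,-2,0,0,0,0,0,0,-3,0,0,0,0,0,0,-4,0,0,0,0,0,0,-4,0,0,0,0,0,0,-4,0,0,0,0,-2,0,-2,0,0,0,0,-2,0,0,0,0,0,0,0,0,0,0,0,0,0,0,0,0,0]'

```text
time_s: 9.05
tcp_pos: [0.465, 0.0117, 0.3198]
eef_rot: [-179.9, -0.1, 6.6]
contact_force: [0.3, -0.6, -1.2]
gripper_width: 0.0007
```

```bash
python3 - <<'E'
from h import *
c=r.capture("scene");s=r.get_state();print(s['tcp_pos'],s['contact_force'])
t=r.capture("top")
save(c,"e.png",(0,100,560,350),1.4);save(t,"f.png",(180,160,410,300),3.4)
E
```

```text
[0.46537583 0.01179588 0.31917704] [ 0.37402669 -0.09425253  0.36604385]
```

View pics/e.png

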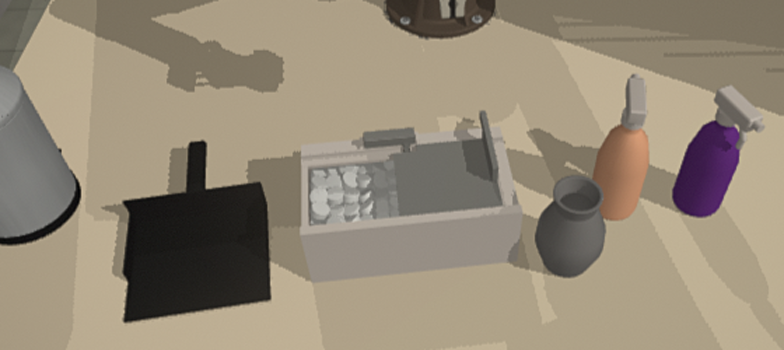

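View pics/f.png

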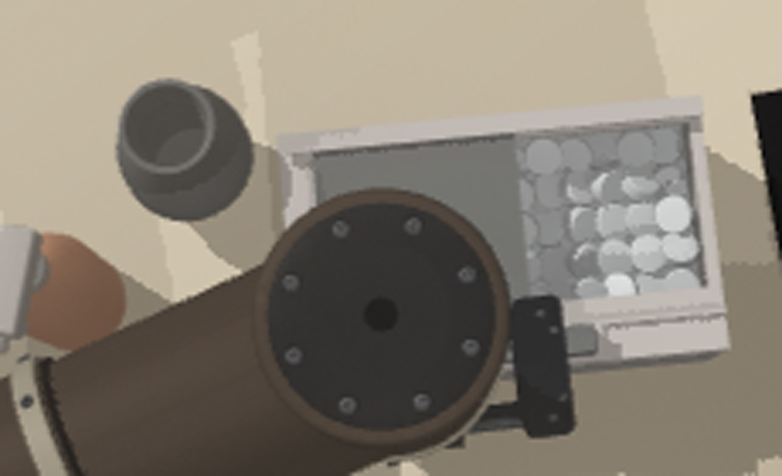

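The last views show the lid open (lip at e.png (488,140)), the bar raised at (388,138), tablets showing and the neighbours where they were. I'll do one numeric check of these before handing in.

```bash
python3 - <<'E'
from h import *
import pickle
c0=pickle.load(open("scene.pkl","rb"));c=r.capture("scene");y=np.radians(6.57)
W=lambda x,b,z:[.5941+np.cos(y)*x-np.sin(y)*b,-.0617+np.sin(y)*x+np.cos(y)*b,z]
for l in(.124,.135):print(l,(proj(c,W(-.062,-.01+l,.152))-[0,100])*1.4,(proj(c,W(-.093,-.01+l,.152))-[0,100])*1.4)
a,b=(cv2.cvtColor(k["pixels"],cv2.COLOR_RGB2GRAY)for k in(c0,c))
# shift of the box front face (rail/front edge patch) and catch bar patch, before -> now
for n,(x0,y0,x1,y1) in dict(front=(210,240,375,305),bar=(257,191,276,209)).items():
    m=cv2.matchTemplate(b[y0-12:y1+12,x0-12:x1+12],a[y0:y1,x0:x1],cv2.TM_CCOEFF_NORMED);_,v,_,p=cv2.minMaxLoc(m);print(n,v,p[0]-12,p[1]-12)
E
```

```text
0.124 [472.87365374 123.56842921] [469.74953388 109.76900356]
0.135 [479.89804664 122.86272323] [476.65788997 109.08511459]
front 0.19914154708385468 12 -1
bar 0.7369928359985352 1 -1
```

```bash
python3 -c "
from plant import r
print(r.close_job())"
```

```text
the job is handed in; nothing more can be done
None
```

The laundry tablet box is open, and I've handed the job in at about 9 s on the robot's clock. No verdict is reported back.

**What I did:** With the fingers shut, I pressed the catch bar fully down (tip at z = 122 mm). I held it there while pushing the lip until the lid was about 30 mm open, then eased off the bar. I pushed the lid on until the force rose to about 10 N at its end stop, then backed off and lifted clear to z = 0.32 m.

**Last checks:**
- **Lid:** the lip's pixel position matches an opening of 0.135 m, fully open.
- **Catch:** the bar is within 1 pixel of where it stood when up, so it has sprung back.
- **Contact:** the force on the tool is about zero.
- **Surroundings:** the box, spray bottle, vase and dustpan look unmoved by eye.

**Failed check:** the automatic before/after comparison of the box's front face gave a poor match (0.20) and told me nothing. That the box stayed put rests on the unmoved bar and on the pictures.

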